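Raise the ladder-type work support to its yellow rung

TASK

Raise the sliding section of the blue bench support by its orange bar until its red gravity pawl has clicked past the yellow rung (the middle one, not the top one), then lower it gently until the pawl is seated on the yellow rung and carries the section, and let go. Do not drop it onto the rung or bear down on it, and leave the multimeter, tape roll, screwdriver and tin where they are.

Things in the scene. Friction and masses are not known exactly. Their poses are not given: they have to be found in the camera images.
- stand: Fixed blue support: base plate 130x170x10 mm, two upright channels to 175 mm high, 132 mm apart over all. Origin mid underside; x to its rear (away from the robot at yaw 0), y along its rungs, z up. Between the channels three level round rungs of 10 mm, 45 mm apart: steel, yellow, steel from below. The rung set is bolted in slots, so all rungs sit up to 12 mm above or below nominal.
- yellow_nominal (a point): Nominal place of the middle of the yellow rung's top side: 12 mm behind the stand's origin (+x), 105 mm above the bench. The true rung is up to 12 mm higher or lower (not measured; to be seen or felt).
- section (a joint): Height in m (0 to 0.150, start 0) of the sliding section (aluminium frame plus pawl, 0.54 to 0.79 kg, slides up and down only, friction 1 N) above its bottom stop. Seated, it reads nominally 0.030 on the lowest rung, 0.075 on the yellow, 0.120 on the top one, plus the rungs' offset (-0.012 to 0.012, same for all). Once the pawl has passed a rung it cannot go back below it.
- grip_bar (a point): Middle of the orange sleeve on the section's top bar: round bar of 14 mm along the stand's y, sleeve 62 mm long, bar 116 mm between 30 mm rubber discs. Site axes as the stand's. 215 mm above the bench at section 0, rises with it. Room above and on both sides; a crosspiece lies 34 mm below the bar's axis, the stand's top 40 mm or more below it.
- pawl: Red pawl with dark tail weight, hinged on the section. Origin on its axle (along y), 36 mm above the bench at section 0. The nose points to the rear; level (z axis up) at rest, it cannot tip up. Raised against a rung it is pushed down (2 to 3 N more lift), and swings back level when the section is 10 to 15 mm above its seated height on that rung. It meets the next rung 29 mm above that height.
- pawl_nose (a point): Underside of the pawl's nose (24 mm wide, 6 mm thick, 24 mm long from the axle) where it sits on a rung: 18 mm behind the axle and 6 mm below it, so 30 mm above the bench at section 0.
- multimeter: Black and red hand multimeter, 148 x 74 x 46 mm, lying behind the stand; origin at the middle of its underside. Leave it alone.
- tape_blue: Roll of blue tape, 64 mm across, 19 mm high, to the left of the stand; origin at the middle of its underside. Leave it alone.
- driver_red: Red screwdriver 180 mm long, 28 mm thick, to the right of the stand; origin at the middle of its underside. Leave it alone.
- tin: White round tin, 65 mm across, 35 mm high, in front of the stand on the left; origin at the middle of its underside. Leave it alone.

How it is judged:
By the outcome, as a careful person would: the job done as asked, in the order asked, and still so for the second after the job is handed in, with the robot touching nothing.
It also fails if it takes over 38 s, if anything falls off the work surface, if the arm or the gripper's body presses on something with over 40 N, if the wrist force passes 120 N, or if a joint passes its speed limit or range.

ROBOT

A 7-joint arm with a two-finger parallel gripper is mounted at the origin on a cart in front of the work surface, level with it; the furniture and walls round the work are solid. World frame = base frame: x ahead of the robot, y to its left, z up, the work surface at z = 0. Lengths are in m, angles in rad, forces in N, time in s.
With the tool pointing down it reaches from about 0.425 to 0.95 m from the base axis. Payload 4.7 kg.
Tool frame: the origin (TCP) lies on the centre line of the jaws, within the pads' length; the fingertips stand tcp_to_tips ahead of it and the grasp point (between the pads) lies 3 mm ahead of it (tcp_to_tips is the distance from the TCP to the fingertips, in m); z points along the fingers, y is the line along which they close (so a half turn about z gives the same grasp; the last joint's range is limited). The gripper opens to 87 mm and grips with 3 to 60 N. Pads are 19 mm wide; open, the fingers measure 117 mm over their backs; the gripper's body (75 mm by 190 mm) begins 51 mm behind the grasp point.
Start: joints at [1.261, 0.469, -0.049, 1.532, 0.024, 1.141, -0.082], TCP at [0.187, -0.649, 0.245] pointing down, gripper open.
Joint ranges: [-2.59, 2.59], [-0.33, 1.99], [-1.39, 1.29], [0.1, 2.45], [-1.04, 4.18], [0.21, 1.99], [-2.66, 2.66]. Speed limits (rad/s): [2.57, 2.57, 3.14, 3.14, 3.14, 3.14, 3.14].

INTERFACE

Orientations are given as [roll, pitch, yaw] about the fixed x, y, z axes, in that order (R = Rz(yaw) Ry(pitch) Rx(roll)).
In Python, from cell import * gives the robot as it stands.
- The arm moves only by the tool jog_arm, never from a script. Its argument "rows" is a list of rows, each a list of 6 numbers: the shift along the tool's x, y, z each as a share of 3 cm, from -1 to 1, then the turn, a rotation vector about the tool's x, y, z each as a share of 5 degrees, from -1 to 1. A call has 1 to 10 rows; each row shifts and turns the commanded pose from where the row before left it, along the tool's axes as they then stand; what a row does not reach is not made up. A row lasts 1/12 s, in which the tool goes at most 41.7 mm and 7.16 degrees, less where a joint would pass 70% of its speed; a pose out of reach is approached as far as the arm can. A call with a number of a shift or a turn outside -1 to 1 is refused whole. A call with a gripper value outside its range is refused whole. "hand" is the gripper's target within -1 to 1 (shut at 1, half-way at 0, fully open at -1), set as the call begins (left out, the last holds). The fingers move at their own pace and stop on an object; "newtons" is the grip in N (left out, the last holds). Time passes only in rows, so rows that do not move let the fingers close. It gives the time, the measured TCP pose, the force, the opening and the grip force at its end, in the units of the state.
- state(): the state, without advancing time (a new reading comes with each control period).
- read_camera(name): name is "scene" or "side" or "wrist"; returns the picture (400x640x3 uint8, red, green, blue); there is no depth.
- camera_model(name): a dict with "vfov" (degrees; the focal length in pixels is half the picture's height over the tangent of half this angle, whatever the lens; pixels are square), "cx", "cy" (the principal point, pixels), "R" (3x3) and "t" (3): a world point X has camera coordinates R X + t; the wrist camera has in their place "tool_from_camera" (4x4, takes a point from camera to tool coordinates, whose origin is the TCP and whose axes are the flange's). Camera axes: x right, y down, z forward; pixel columns grow to the right and rows downward; lengths in m; the calibration is good to about 2 mm. A picture is of the moment at which its call begins: read the wrist's pose just before it. camera_model takes no time and is no camera call.
- finish_job(): hands the job in; it is judged then, once.
Trained networks look in the newest picture that a camera, given by its name, has taken for a name from the list of things; names that differ only in an ending like _2 or _b are one class to them, and where a whole thing is asked for, a point or a joint stands for the part that bears it (a point fixed in the world has none). Each returns a list of dicts, best first, with "confidence" (0 to 1); they miss things now and then, are a little off and sometimes report something else, mostly with a low value. They report only what shows in the picture. A call takes as long as a camera call.
- search_frame(camera, label): "location" ([x, y, z] in m, in world coordinates, good to about 4 mm: the middle of the surface that is visible of it).
- spot_point(camera, label): "location" ([x, y, z] in m, in world coordinates, good to about 4 mm: a listed point, or the origin of a listed thing).
The state is a dict: "time": time; "q": joint angles; "qd": joint speeds; "tau": joint torques, N m; "position": TCP position; "tool_rot": TCP orientation; "ft_force": force on the tool from outside, world axes, zero at the start; "wrist_torque": the same for the moment, N m; "finger_gap": opening from 0.0 (shut) to 1.0 (fully open); "grasp_force": force on a finger pad.
Only numpy, scipy, OpenCV 4.12 (cv2) and the standard library are available. Lean on these libraries where they do the work, as an engineer would, in place of code of your own. Each camera call takes 0.05 s, during which the arm holds its last target. There are 200 camera calls.

## Working session

There is one attempt and no reset: what is moved stays moved. The work goes in short steps, Python scripts to look and compute and a tool call to move; the robot and the scene stay as the last step left them, time stands still between calls to the robot, and variables do not carry over. Pictures are saved under pics/ and viewed, at most 10 in all, crops included, and the job is handed in when it is done.

Besides the shell and the picture viewer there is one more tool, called after "Emit:" as name(argument=value, ...), one argument or row to a line, values as JSON. jog_arm: Moves the arm, as the interface text tells. Shift numbers are shares of 3 cm and turn numbers shares of 5 degrees, none past 1 either way. Its arguments: {"type":"object","properties":{"rows":{"type":"array"},"hand":{"type":"number"},"newtons":{"type":"number"}},"required":["rows"]}

```bash
mkdir -p pics; ls; python3 - <<'E'
from cell import *
import cv2, numpy as np
s=state(); print(s)
for c in ["scene","side"]:
    im=read_camera(c); cv2.imwrite(f"pics/{c}0.png",im[:,:,::-1])
    for l in ["grip_bar","stand","pawl_nose","pawl","yellow_nominal"]:
        print(c,l,[(np.round(d["location"],3),round(d["confidence"],2)) for d in spot_point(c,l)][:2])
    m=camera_model(c); print(m)
print(camera_model("wrist"))
E
```

```text
pics
{'time': 0.0, 'q': array([ 1.26113185,  0.46942733, -0.04859766,  1.53364585,  0.02410384,
        1.1409623 , -0.08227856]), 'qd': array([ 0.00065546, -0.0032894 ,  0.00049273, -0.00066788,  0.00059582,
       -0.00061264, -0.00101889]), 'tau': array([ 1.08950062e-03, -5.07973480e+01, -8.03670497e-02, -2.36154664e+01,
       -6.14385190e-02,  3.78747261e-02,  1.56181009e-04]), 'position': array([ 0.18690408, -0.64806091,  0.24352925]), 'tool_rot': array([-3.13973680e+00,  6.74301073e-05,  2.80820579e-01]), 'ft_force': array([ 0.54367414, -0.10430972, -0.42614416]), 'wrist_torque': array([ 0.0541597 , -0.00944043,  0.00296574]), 'grasp_force': 0.0, 'finger_gap': 1.0019645496572174}
scene grip_bar [(array([0.465, 0.039, 0.213]), 0.58)]
scene stand [(array([0.469, 0.04 , 0.001]), 0.84)]
scene pawl_nose [(array([0.481, 0.041, 0.033]), 0.61)]
scene pawl [(array([0.464, 0.044, 0.032]), 0.52)]
scene yellow_nominal [(array([0.486, 0.043, 0.103]), 0.8), (array([0.363, 0.159, 0.   ]), 0.47)]
{'vfov': 50.19952983008925, 'cx': 323.5607558755817, 'cy': 207.81039848295137, 'R': array([[-0.28
[... 439 characters left out ...]
75, 'cx': 318.04556949606473, 'cy': 197.55855929566425, 'R': array([[ 0.87347071,  0.48658827,  0.01675621],
       [ 0.35988505, -0.62208201, -0.69533928],
       [-0.3279202 ,  0.61338881, -0.71848626]]), 't': array([-0.48915121, -0.03448802,  1.09353105])}
{'vfov': 59.30477668928988, 'cx': 320.1529105137101, 'cy': 193.17734546689283, 'tool_from_camera': array([[-6.06948502e-05, -9.64765776e-01, -2.63110233e-01,
         7.23519294e-02],
       [ 9.99999659e-01, -2.75313653e-04,  7.78830828e-04,
         4.87051165e-04],
       [-8.23827167e-04, -2.63110096e-01,  9.64765463e-01,
        -1.40031818e-01],
       [ 0.00000000e+00,  0.00000000e+00,  0.00000000e+00,
         1.00000000e+00]])}
```

```bash
python3 - <<'E'
import cv2
a=cv2.imread("pics/scene0.png")
cv2.imwrite("pics/scene0v.png",cv2.resize(a,(800,500)))
b=cv2.imread("pics/side0.png")
cv2.imwrite("pics/side0v.png",cv2.resize(b,(800,500)))
E
```

```text
(no output)
```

View pics/scene0v.png

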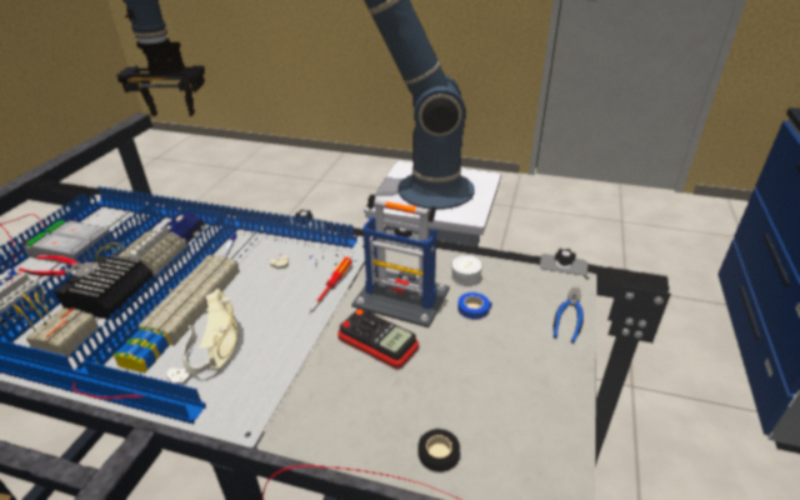

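View pics/side0v.png

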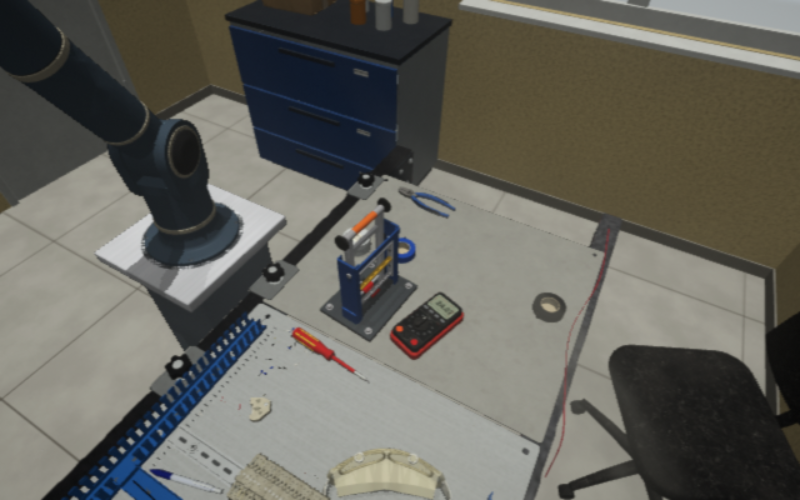

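The scene shows the stand with its orange bar (scene ~402,208 in the 800-wide view), the tin and tape beside it and the multimeter behind. The side view shows the bar at about (367,222). Next I measure the bar's direction and work out the approach.

```bash
cat > h.py <<'E'
from cell import *
import cv2, numpy as np
from scipy.spatial.transform import Rotation as Rn
def ray(c,u,v,s=None):
    m=camera_model(c); f=200/np.tan(np.radians(m["vfov"]/2))
    d=np.array([(u-m["cx"])/f,(v-m["cy"])/f,1])
    if c=="wrist":
        T=m["tool_from_camera"]; R=Rn.from_euler("xyz",s["tool_rot"]).as_matrix()
        return s["position"]+R@T[:3,3], R@T[:3,:3]@d
    R=np.array(m["R"]); return -R.T@m["t"], R.T@d
def at_z(c,u,v,z,s=None):
    o,d=ray(c,u,v,s); return o+d*(z-o[2])/d[2]
def proj(c,X,s=None):
    m=camera_model(c); f=200/np.tan(np.radians(m["vfov"]/2))
    if c=="wrist":
        T=m["tool_from_camera"]; R=Rn.from_euler("xyz",s["tool_rot"]).as_matrix()
        p=T[:3,:3].T@(R.T@(np.array(X)-s["position"])-T[:3,3])
    else: p=np.array(m["R"])@X+m["t"]
    return np.array([m["cx"]+f*p[0]/p[2],m["cy"]+f*p[1]/p[2]])
def orange(im):
    h=cv2.cvtColor(im,cv2.COLOR_RGB2HSV); return cv2.inRange(h,(6,150,120),(16,255,255))
def comp(mask,p,rad=25):
    n,l,st,ce=cv2.connectedComponentsWithStats(mask)
    k=[i for i in range(1,n) if st[i,4]>15 and np.hypot(*(ce[i]-p))<rad]
    if not k: return None
    i=max(k,key=lambda i:st[i,4]); ys,xs=np.where(l==i); return np.c_[xs,ys]
def ends(pts):
    r=cv2.minAreaRect(pts.astype(np.float32)); b=cv2.boxPoints(r)
    e=[np.linalg.norm(b[1]-b[0]),np.linalg.norm(b[2]-b[1])]
    return ((b[1]+b[2])/2,(b[3]+b[0])/2) if e[0]>e[1] else ((b[0]+b[1])/2,(b[2]+b[3])/2)
E
python3 - <<'E'
from h import *
import cell; print([n for n in dir(cell) if not n.startswith('_')], getattr(cell,"tcp_to_tips",None))
for c in ["scene","side"]:
    im=cv2.imread(f"pics/{c}0.png")[:,:,::-1].copy()
    p=proj(c,[.466,.04,.217]); q=comp(orange(im),p); print(c,p, None if q is None else len(q))
    if q is None: continue
    a,b=ends(q); A=at_z(c,*a,.219);B=at_z(c,*b,.219)
    print(a,b,A,B,(A+B)/2,np.linalg.norm(A-B),np.degrees(np.arctan2(*(B-A)[[1,0]])))
print([(np.round(d["location"],3),d["confidence"]) for d in search_frame("side","section")+search_frame("scene","grip_bar")])
E
```

```text
['Unreachable', 'camera_model', 'finish_job', 'read_camera', 'search_frame', 'spot_point', 'state', 'tcp_to_tips'] 0.022
scene [319.36333627 165.58994864] 100
[308.08105 163.51352] [331.27026 167.37839] [0.46713216 0.012969   0.219     ] [0.46965152 0.06961837 0.219     ] [0.46839184 0.04129369 0.219     ] 0.05670536750319968 87.45357702845494
side [291.37176908 178.32483464] 110
[299.25003 169.25002] [283.75003 184.75002] [0.46662312 0.07268985 0.219     ] [0.46377424 0.01264128 0.219     ] [0.46519868 0.04266557 0.219     ] 0.0601161125564681 -92.7162489825838
[(array([0.463, 0.046, 0.186]), 0.94), (array([0.475, 0.198, 0.022]), 0.38), (array([0.468, 0.034, 0.182]), 0.58)]
```

```bash
cat > plan.py <<'E'
from h import *
def rows(way,yaw,n):  # per-row tool shifts for a polyline, level tool, steady yaw turn
    s=state(); P=np.vstack([s["position"],way]); y0=s["tool_rot"][2]
    L=np.r_[0,np.cumsum(np.linalg.norm(np.diff(P,axis=0),axis=1))]
    q=np.array([np.interp(np.linspace(0,L[-1],n+1),L,P[:,i]) for i in range(3)]).T
    ys=np.linspace(y0,yaw,n+1); out=[]
    for i in range(n):
        R=Rn.from_euler("xyz",[np.pi,0,ys[i]]).as_matrix()
        out.append(list(np.round(R.T@(q[i+1]-q[i])/.03,2))+[0,0,round(-np.degrees(ys[i+1]-ys[i])/5,2)])
    return out
E
python3 -c "
from plan import *
for r in rows([[.26,-.56,.31],[.42,-.25,.31],[.466,.042,.31]],1.525,30): print([float(x) for x in r])"
```

```text
[0.62, -0.42, -0.43, 0.0, 0.0, -0.48]
[0.64, -0.4, -0.43, 0.0, 0.0, -0.48]
[0.65, -0.37, -0.43, 0.0, 0.0, -0.48]
[0.67, -0.34, -0.43, 0.0, 0.0, -0.48]
[0.68, -0.32, -0.43, 0.0, 0.0, -0.48]
[0.71, -0.47, -0.04, 0.0, 0.0, -0.48]
[0.73, -0.46, -0.0, 0.0, 0.0, -0.48]
[0.75, -0.43, -0.0, 0.0, 0.0, -0.48]
[0.76, -0.4, -0.0, 0.0, 0.0, -0.48]
[0.78, -0.37, -0.0, 0.0, 0.0, -0.48]
[0.8, -0.34, -0.0, 0.0, 0.0, -0.48]
[0.81, -0.3, -0.0, 0.0, 0.0, -0.48]
[0.82, -0.27, -0.0, 0.0, 0.0, -0.48]
[0.83, -0.23, -0.0, 0.0, 0.0, -0.48]
[0.84, -0.2, -0.0, 0.0, 0.0, -0.48]
[0.85, -0.16, -0.0, 0.0, 0.0, -0.48]
[0.85, -0.13, -0.0, 0.0, 0.0, -0.48]
[0.86, -0.09, -0.0, 0.0, 0.0, -0.48]
[0.83, -0.17, -0.0, 0.0, 0.0, -0.48]
[0.81, -0.29, -0.0, 0.0, 0.0, -0.48]
[0.82, -0.26, -0.0, 0.0, 0.0, -0.48]
[0.83, -0.22, -0.0, 0.0, 0.0, -0.48]
[0.84, -0.19, -0.0, 0.0, 0.0, -0.48]
[0.85, -0.15, -0.0, 0.0, 0.0, -0.48]
[0.85, -0.12, -0.0, 0.0, 0.0, -0.48]
[0.86, -0.08, -0.0, 0.0, 0.0, -0.48]
[0.86, -0.05, -0.0, 0.0, 0.0, -0.48]
[0.86, -0.01, -0.0, 0.0, 0.0, -0.48]
[0.86, 0.02, 0.0, 0.0, 0.0, -0.48]
[0.86, 0.06, 0.0, 0.0, 0.0, -0.48]
```

Emit:
jog_arm(
  rows=[
    [0.62, -0.42, -0.43, 0, 0, -0.48],
    [0.64, -0.4, -0.43, 0, 0, -0.48],
    [0.65, -0.37, -0.43, 0, 0, -0.48],
    [0.67, -0.34, -0.43, 0, 0, -0.48],
    [0.68, -0.32, -0.43, 0, 0, -0.48],
    [0.71, -0.47, -0.04, 0, 0, -0.48],
    [0.73, -0.46, 0, 0, 0, -0.48],
    [0.75, -0.43, 0, 0, 0, -0.48],
    [0.76, -0.4, 0, 0, 0, -0.48],
    [0.78, -0.37, 0, 0, 0, -0.48],
  ],
  hand=-1,
)

```text
time: 1.53
position: [0.3188, -0.4456, 0.3107]
tool_rot: [3.141, 0.0, 0.702]
ft_force: [0.5, -0.2, 0.1]
finger_gap: 0.999
grasp_force: 0.0
```

Emit:
jog_arm(
  rows=[
    [0.8, -0.34, 0, 0, 0, -0.48],
    [0.81, -0.3, 0, 0, 0, -0.48],
    [0.82, -0.27, 0, 0, 0, -0.48],
    [0.83, -0.23, 0, 0, 0, -0.48],
    [0.84, -0.2, 0, 0, 0, -0.48],
    [0.85, -0.16, 0, 0, 0, -0.48],
    [0.85, -0.13, 0, 0, 0, -0.48],
    [0.86, -0.09, 0, 0, 0, -0.48],
    [0.83, -0.17, 0, 0, 0, -0.48],
    [0.81, -0.29, 0, 0, 0, -0.48],
  ],
)

```text
time: 2.37
position: [0.4256, -0.2109, 0.3104]
tool_rot: [3.141, -0.0, 1.123]
ft_force: [0.8, 0.8, -0.3]
finger_gap: 0.995
grasp_force: 0.0
```

```bash
python3 -c "
from plan import *
s=state();print(s['time'],s['position'],s['tool_rot'],s['ft_force'])
for r in rows([[.466,.042,.31]],1.525,10): print([float(x) for x in r])"
```

```text
2.3667 [ 0.42563732 -0.21090688  0.3104226 ] [ 3.14076844e+00 -2.57631266e-04  1.12261415e+00] [ 0.79239553  0.75895212 -0.27033006]
[0.82, -0.24, 0.0, 0.0, 0.0, -0.46]
[0.83, -0.21, 0.0, 0.0, 0.0, -0.46]
[0.84, -0.18, 0.0, 0.0, 0.0, -0.46]
[0.84, -0.14, 0.0, 0.0, 0.0, -0.46]
[0.85, -0.11, 0.0, 0.0, 0.0, -0.46]
[0.85, -0.08, 0.0, 0.0, 0.0, -0.46]
[0.85, -0.04, 0.0, 0.0, 0.0, -0.46]
[0.85, -0.01, 0.0, 0.0, 0.0, -0.46]
[0.85, 0.03, 0.0, 0.0, 0.0, -0.46]
[0.85, 0.06, 0.0, 0.0, 0.0, -0.46]
```

Emit:
jog_arm(
  rows=[
    [0.82, -0.24, 0, 0, 0, -0.46],
    [0.83, -0.21, 0, 0, 0, -0.46],
    [0.84, -0.18, 0, 0, 0, -0.46],
    [0.84, -0.14, 0, 0, 0, -0.46],
    [0.85, -0.11, 0, 0, 0, -0.46],
    [0.85, -0.08, 0, 0, 0, -0.46],
    [0.85, -0.04, 0, 0, 0, -0.46],
    [0.85, -0.01, 0, 0, 0, -0.46],
    [0.5, 0.03, 0, 0, 0, -0.46],
    [0, 0, 0, 0, 0, 0],
  ],
)

```text
time: 3.2
position: [0.4608, 0.0083, 0.3107]
tool_rot: [3.141, -0.001, 1.489]
ft_force: [0.0, 0.6, 0.5]
finger_gap: 1.004
grasp_force: 0.0
```

```bash
python3 - <<'E'
from plan import *
s=state();print(s['time'],s['position'],s['tool_rot'],s['ft_force'])
im=read_camera("wrist"); cv2.imwrite("pics/w1.png",im[:,:,::-1])
p=proj("wrist",[.466,.042,.217],s); q=comp(orange(im),p,120); print(p)
if q is not None:
    a,b=ends(q);A=at_z("wrist",*a,.219,s);B=at_z("wrist",*b,.219,s)
    print(len(q),a,b,(A+B)/2,np.linalg.norm(A-B),np.degrees(np.arctan2(*(B-A)[[1,0]])))
print([(d["location"],d["confidence"]) for d in spot_point("wrist","grip_bar")])
E
```

```text
3.2 [0.46079547 0.00828281 0.31065715] [ 3.14064587e+00 -1.12652609e-03  1.48872279e+00] [0.00244347 0.60715389 0.45500724]
[322.58064017 155.3387162 ]
1700 [321.0756   114.103546] [319.9476  202.08908] [0.46439619 0.03961346 0.219     ] 0.059163368195732216 -95.41860980461244
[([0.4657, 0.0368, 0.2201], 0.97)]
```

View pics/w1.png

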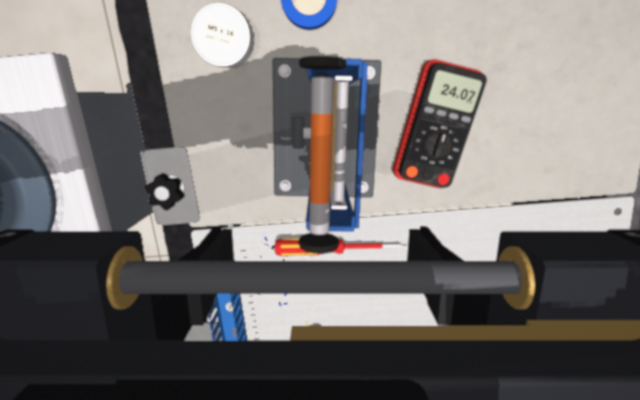

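The wrist view shows the orange sleeve upright, from (321,114) to (320,202), parallel to the fingers' plane and midway between them. The tool only has to shift about 32 mm along its x and go down 93 mm.

Emit:
jog_arm(
  rows=[
    [0.5, 0.02, 0, 0, 0, 0.14],
    [0.56, 0.02, 0.2, 0, 0, 0],
    [0, 0, 0.6, 0, 0, 0],
    [0, 0, 0.6, 0, 0, 0],
    [0, 0, 0.3, 0, 0, 0],
    [0, 0, 0, 0, 0, 0],
  ],
)

```text
time: 3.8
position: [0.4636, 0.0337, 0.2572]
tool_rot: [-3.137, 0.001, 1.465]
ft_force: [0.3, -0.8, 1.2]
finger_gap: 0.996
grasp_force: 0.0
```

```bash
python3 - <<'E'
from plan import *
s=state();print(s['time'],s['position'],s['tool_rot'],s['ft_force'])
im=read_camera("wrist"); cv2.imwrite("pics/w2.png",im[:,:,::-1])
q=comp(orange(im),proj("wrist",[.465,.04,.219],s),120)
if q is not None:
    a,b=ends(q);A=at_z("wrist",*a,.219,s);B=at_z("wrist",*b,.219,s)
    print(len(q),a,b,(A+B)/2,np.linalg.norm(A-B),np.degrees(np.arctan2(*(B-A)[[1,0]])))
E
```

```text
3.8 [0.4636291  0.03374283 0.25719924] [-3.13702511e+00  1.16590018e-03  1.46509441e+00] [ 0.25074833 -0.76133223  1.22400132]
2207 [319.5 169. ] [319.5 260. ] [0.46485947 0.04371216 0.219     ] 0.05139530946280101 -96.08834901206423
```

Emit:
jog_arm(
  rows=[
    [0.2, 0.05, 0.4, 0, 0, 0],
    [0, 0, 0.4, 0, 0, 0],
    [0, 0, 0.35, 0, 0, 0],
    [0, 0, 0.15, 0, 0, 0],
    [0, 0, 0, 0, 0, 0],
  ],
)

```text
time: 4.27
position: [0.4667, 0.0408, 0.2197]
tool_rot: [-3.14, 0.0, 1.467]
ft_force: [0.1, -0.1, 0.5]
finger_gap: 1.0
grasp_force: 0.0
```

Emit:
jog_arm(
  rows=[
    [0, 0, 0, 0, 0, 0],
    [0, 0, 0, 0, 0, 0],
    [0, 0, 0, 0, 0, 0],
    [0, 0, 0, 0, 0, 0],
    [0, 0, 0, 0, 0, 0],
    [0, 0, 0, 0, 0, 0],
    [0, 0, 0, 0, 0, 0],
    [0, 0, 0, 0, 0, 0],
  ],
  hand=1,
  newtons=30,
)

```text
time: 4.93
position: [0.4671, 0.0415, 0.2203]
tool_rot: [3.141, 0.0, 1.468]
ft_force: [0.2, 0.1, -0.1]
finger_gap: 0.479
grasp_force: 0.0
```

Emit:
jog_arm(
  rows=[
    [0, 0, 0, 0, 0, 0],
    [0, 0, 0, 0, 0, 0],
    [0, 0, 0, 0, 0, 0],
    [0, 0, 0, 0, 0, 0],
    [0, 0, 0, 0, 0, 0],
    [0, 0, 0, 0, 0, 0],
    [0, 0, 0, 0, 0, 0],
    [0, 0, 0, 0, 0, 0],
  ],
)

```text
time: 5.6
position: [0.4638, 0.0417, 0.2198]
tool_rot: [-3.134, 0.002, 1.468]
ft_force: [-8.7, 0.3, 6.6]
finger_gap: 0.151
grasp_force: 30.0
```

Emit:
jog_arm(
  rows=[
    [0, -0.1, 0, 0, 0, 0],
    [0, 0, 0, 0, 0, 0],
  ],
)

```text
time: 5.77
position: [0.4637, 0.0417, 0.2199]
tool_rot: [3.142, 0.0, 1.468]
ft_force: [0.8, 0.5, -2.8]
finger_gap: 0.15
grasp_force: 30.0
```

```bash
python3 - <<'E'
from plan import *
s=state();print(s['time'],s['position'],s['ft_force'])
L={}
for c in ["scene","side"]:
    im=cv2.imread(f"pics/{c}0.png")[:,:,::-1].copy()
    h=cv2.cvtColor(im,cv2.COLOR_RGB2HSV); m=cv2.inRange(h,(18,130,90),(32,255,255))
    p=proj(c,[.482,.042,.1]); q=comp(m,p,25)
    if q is not None: print(c,p,len(q),ends(q),q.mean(0)); L[c]=ends(q)
    x,y=p.astype(int); cv2.imwrite(f"pics/{c}crop.png",cv2.resize(im[y-45:y+45,x-50:x+50,::-1],None,fx=6,fy=6,interpolation=cv2.INTER_CUBIC))
    for off in (-.012,0,.012): print(off,[proj(c,np.array([.4665+.017,.042,.1+off])+k*np.array([.094,.995,0])).round(1) for k in(-.03,0,.03)])
a=cv2.imread("pics/scenecrop.png");b=cv2.imread("pics/sidecrop.png")
cv2.imwrite("pics/crops.png",cv2.resize(np.hstack([a,b]),(800,360)))
E
```

```text
5.7667 [0.46373166 0.04174486 0.21991816] [ 0.82738713  0.53460454 -2.83063808]
scene [319.04462522 210.20671128] 139 (array([298.02084, 208.91412], dtype=float32), array([337.14572, 218.39896], dtype=float32)) [317.81294964 213.69064748]
-0.012 [array([307.8, 211.9]), array([319. , 214.5]), array([330.3, 217.1])]
0 [array([307.6, 208. ]), array([318.9, 210.6]), array([330.3, 213.2])]
0.012 [array([307.5, 204. ]), array([318.8, 206.6]), array([330.3, 209.2])]
side [299.11456014 215.37458951] 121 (array([311.75, 205.75], dtype=float32), array([287.25, 230.25], dtype=float32)) [300.20661157 217.40495868]
-0.012 [array([292.3, 226.6]), array([299.7, 218.8]), array([306.9, 211.4])]
0 [array([292.1, 223.3]), array([299.6, 215.6]), array([306.9, 208.2])]
0.012 [array([292. , 220.1]), array([299.5, 212.3]), array([306.8, 204.9])]
```

View pics/crops.png

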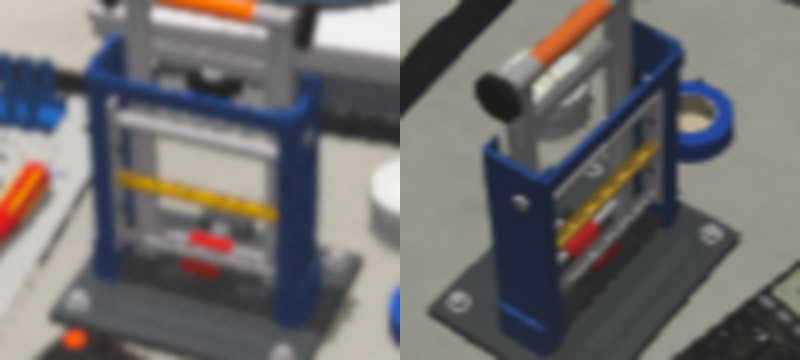

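The yellow rung runs (298,209)–(337,218) in scene, below its nominal line: offset about -9 mm, so seated at about 0.066, clear by 0.081 and next rung at 0.095. I'll lift to about 0.088 in steps and watch the force.

Emit:
jog_arm(
  rows=[
    [0, 0, -0.15, 0, 0, 0],
    [0, 0, -0.2, 0, 0, 0],
    [0, 0, 0, 0, 0, 0],
  ],
  newtons=40,
)

```text
time: 6.02
position: [0.4637, 0.0417, 0.2308]
tool_rot: [-3.14, 0.0, 1.468]
ft_force: [1.0, 0.5, -8.8]
finger_gap: 0.15
grasp_force: 40.0
```

Emit:
jog_arm(
  rows=[
    [0, 0, -0.2, 0, 0, 0],
    [0, 0, -0.15, 0, 0, 0],
    [0, 0, 0, 0, 0, 0],
  ],
)

```text
time: 6.27
position: [0.4637, 0.0417, 0.2419]
tool_rot: [-3.141, 0.001, 1.468]
ft_force: [0.4, 0.6, -8.0]
finger_gap: 0.147
grasp_force: 40.0
```

Emit:
jog_arm(
  rows=[
    [0, 0, -0.2, 0, 0, 0],
    [0, 0, -0.15, 0, 0, 0],
    [0, 0, 0, 0, 0, 0],
  ],
)

```text
time: 6.52
position: [0.4637, 0.0418, 0.2528]
tool_rot: [-3.141, 0.001, 1.468]
ft_force: [-0.4, 0.7, -6.3]
finger_gap: 0.145
grasp_force: 40.0
```

Emit:
jog_arm(
  rows=[
    [0, 0, -0.2, 0, 0, 0],
    [0, 0, 0, 0, 0, 0],
  ],
)

```text
time: 6.68
position: [0.4638, 0.0418, 0.2586]
tool_rot: [-3.141, 0.001, 1.468]
ft_force: [-1.5, 0.5, -6.2]
finger_gap: 0.144
grasp_force: 40.0
```

Emit:
jog_arm(
  rows=[
    [0, 0, -0.2, 0, 0, 0],
    [0, 0, 0, 0, 0, 0],
  ],
)

```text
time: 6.85
position: [0.4637, 0.0417, 0.2645]
tool_rot: [-3.141, 0.001, 1.468]
ft_force: [-0.9, 0.2, -6.7]
finger_gap: 0.146
grasp_force: 40.0
```

Emit:
jog_arm(
  rows=[
    [0, 0, -0.2, 0, 0, 0],
    [0, 0, 0, 0, 0, 0],
  ],
)

```text
time: 7.02
position: [0.4638, 0.0417, 0.2703]
tool_rot: [-3.141, 0.0, 1.468]
ft_force: [-1.4, 1.0, -9.2]
finger_gap: 0.145
grasp_force: 40.0
```

Emit:
jog_arm(
  rows=[
    [0, 0, -0.2, 0, 0, 0],
    [0, 0, 0, 0, 0, 0],
  ],
)

```text
time: 7.18
position: [0.4637, 0.0417, 0.2762]
tool_rot: [-3.141, 0.0, 1.468]
ft_force: [-1.7, 1.9, -9.4]
finger_gap: 0.147
grasp_force: 40.0
```

Emit:
jog_arm(
  rows=[
    [0, 0, -0.2, 0, 0, 0],
    [0, 0, 0, 0, 0, 0],
  ],
)

```text
time: 7.35
position: [0.4638, 0.0418, 0.2824]
tool_rot: [-3.141, 0.001, 1.468]
ft_force: [-1.9, -0.2, -6.8]
finger_gap: 0.144
grasp_force: 40.0
```

Emit:
jog_arm(
  rows=[
    [0, 0, -0.2, 0, 0, 0],
    [0, 0, 0, 0, 0, 0],
  ],
)

```text
time: 7.52
position: [0.4638, 0.0418, 0.2886]
tool_rot: [-3.141, 0.001, 1.468]
ft_force: [-3.2, 0.4, -7.4]
finger_gap: 0.149
grasp_force: 40.0
```

Emit:
jog_arm(
  rows=[
    [0, 0, -0.2, 0, 0, 0],
    [0, 0, 0, 0, 0, 0],
  ],
)

```text
time: 7.68
position: [0.4638, 0.0418, 0.295]
tool_rot: [-3.141, 0.001, 1.468]
ft_force: [-4.7, -0.8, -2.2]
finger_gap: 0.15
grasp_force: 40.0
```

Emit:
jog_arm(
  rows=[
    [0, 0, -0.2, 0, 0, 0],
    [0, 0, 0, 0, 0, 0],
  ],
)

```text
time: 7.85
position: [0.4638, 0.0417, 0.3007]
tool_rot: [-3.141, 0.001, 1.468]
ft_force: [-4.1, 0.0, -6.5]
finger_gap: 0.149
grasp_force: 40.0
```

Emit:
jog_arm(
  rows=[
    [0, 0, -0.18, 0, 0, 0],
    [0, 0, 0, 0, 0, 0],
    [0, 0, 0, 0, 0, 0],
  ],
)

```text
time: 8.1
position: [0.4638, 0.0418, 0.3054]
tool_rot: [-3.141, 0.0, 1.468]
ft_force: [-4.0, -0.1, -6.3]
finger_gap: 0.143
grasp_force: 40.0
```

```bash
python3 - <<'E'
from plan import *
s=state();print(s['time'],s['position'],s['ft_force'])
o=[]
for c in ["scene","side"]:
    im=read_camera(c)
    for l in ("pawl","pawl_nose","grip_bar"): print(c,l,[(np.round(d["location"],3),round(d["confidence"],2)) for d in spot_point(c,l)][:1])
    x,y=proj(c,[.482,.042,.1]).astype(int); o.append(cv2.resize(im[y-45:y+45,x-50:x+50,::-1],(400,360),interpolation=cv2.INTER_CUBIC))
cv2.imwrite("pics/crops2.png",np.hstack(o))
E
```

```text
8.1 [0.46378087 0.04175268 0.3054042 ] [-3.99089786 -0.11692834 -6.25245788]
scene pawl [(array([0.465, 0.044, 0.12 ]), 0.65)]
scene pawl_nose [(array([0.481, 0.037, 0.119]), 0.53)]
scene grip_bar [(array([0.464, 0.037, 0.3  ]), 0.93)]
side pawl [(array([0.466, 0.039, 0.121]), 0.42)]
side pawl_nose [(array([0.48 , 0.036, 0.115]), 0.64)]
side grip_bar [(array([0.463, 0.04 , 0.301]), 0.92)]
```

View pics/crops2.png

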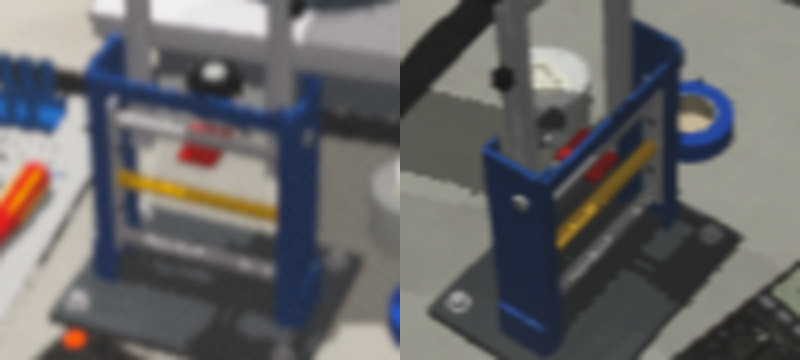

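Both crops show the red pawl between the yellow and top rungs: crop (203,150) against the yellow rung at (200,195) in scene. The force also dropped at h≈0.075, which was the click. Now I lower slowly.

Emit:
jog_arm(
  rows=[
    [0, 0, 0.1, 0, 0, 0],
    [0, -0.04, 0.1, 0, 0, 0],
    [0, 0, 0.1, 0, 0, 0],
    [0, 0, 0.1, 0, 0, 0],
    [0, 0, 0.05, 0, 0, 0],
    [0, 0, 0, 0, 0, 0],
  ],
)

```text
time: 9.0
position: [0.4637, 0.0417, 0.2915]
tool_rot: [3.14, -0.001, 1.467]
ft_force: [-0.1, 0.5, -8.4]
finger_gap: 0.143
grasp_force: 40.0
```

Emit:
jog_arm(
  rows=[
    [0, 0, 0.05, 0, 0, 0],
    [0, 0, 0.05, 0, 0, 0],
    [0, 0, 0, 0, 0, 0],
  ],
)

```text
time: 9.25
position: [0.4637, 0.0418, 0.2887]
tool_rot: [3.14, -0.0, 1.468]
ft_force: [1.7, -1.0, -7.9]
finger_gap: 0.143
grasp_force: 40.0
```

Emit:
jog_arm(
  rows=[
    [0, 0, 0.03, 0, 0, 0],
    [0, 0, 0, 0, 0, 0],
  ],
)

```text
time: 9.42
position: [0.4637, 0.0417, 0.288]
tool_rot: [3.14, -0.0, 1.467]
ft_force: [2.4, -0.0, -8.1]
finger_gap: 0.146
grasp_force: 40.0
```

Emit:
jog_arm(
  rows=[
    [0, 0, 0.03, 0, 0, 0],
    [0, 0, 0, 0, 0, 0],
  ],
)

```text
time: 9.58
position: [0.4637, 0.0418, 0.2871]
tool_rot: [3.139, -0.0, 1.467]
ft_force: [4.1, -0.2, -6.9]
finger_gap: 0.146
grasp_force: 40.0
```

Emit:
jog_arm(
  rows=[
    [0, 0, 0.03, 0, 0, 0],
    [0, 0, 0, 0, 0, 0],
  ],
)

```text
time: 9.75
position: [0.4637, 0.0418, 0.2862]
tool_rot: [3.14, -0.0, 1.468]
ft_force: [4.9, -1.7, -7.0]
finger_gap: 0.144
grasp_force: 40.0
```

Emit:
jog_arm(
  rows=[
    [0, 0, 0.03, 0, 0, 0],
    [0, 0, 0, 0, 0, 0],
  ],
)

```text
time: 9.92
position: [0.4637, 0.0418, 0.2852]
tool_rot: [3.14, -0.0, 1.467]
ft_force: [5.5, -0.9, -8.5]
finger_gap: 0.147
grasp_force: 40.0
```

Emit:
jog_arm(
  rows=[
    [0, 0.05, 0.02, 0, 0, 0],
    [0, 0, 0, 0, 0, 0],
  ],
)

```text
time: 10.08
position: [0.4637, 0.0418, 0.284]
tool_rot: [-3.14, 0.0, 1.468]
ft_force: [2.5, -0.2, -6.4]
finger_gap: 0.147
grasp_force: 40.0
```

Emit:
jog_arm(
  rows=[
    [0, 0, 0.02, 0, 0, 0],
    [0, 0, 0, 0, 0, 0],
  ],
)

```text
time: 10.25
position: [0.4637, 0.0418, 0.2834]
tool_rot: [-3.14, 0.0, 1.468]
ft_force: [0.9, -0.2, -7.8]
finger_gap: 0.15
grasp_force: 40.0
```

Emit:
jog_arm(
  rows=[
    [0, 0, 0.02, 0, 0, 0],
    [0, 0, 0, 0, 0, 0],
  ],
)

```text
time: 10.42
position: [0.4638, 0.0417, 0.283]
tool_rot: [-3.14, 0.0, 1.468]
ft_force: [0.0, -0.4, -6.9]
finger_gap: 0.147
grasp_force: 40.0
```

Emit:
jog_arm(
  rows=[
    [0, 0, 0.02, 0, 0, 0],
    [0, 0, 0, 0, 0, 0],
  ],
)

```text
time: 10.58
position: [0.4638, 0.0418, 0.2828]
tool_rot: [-3.14, 0.001, 1.468]
ft_force: [-2.7, -0.8, -3.6]
finger_gap: 0.149
grasp_force: 40.0
```

Emit:
jog_arm(
  rows=[
    [0, 0, 0.02, 0, 0, 0],
    [0, 0, 0, 0, 0, 0],
  ],
)

```text
time: 10.75
position: [0.4638, 0.0418, 0.2826]
tool_rot: [-3.14, 0.001, 1.468]
ft_force: [-4.7, -1.3, 1.8]
finger_gap: 0.15
grasp_force: 40.0
```

The load went from -7 N to about 0 at h≈0.063, so the rung is carrying the section. I take off the slight preload and open.

Emit:
jog_arm(
  rows=[
    [0, -0.04, -0.01, 0, 0, 0],
    [0, -0.01, 0, 0, 0, 0],
    [0, 0, 0, 0, 0, 0],
  ],
)

```text
time: 11.0
position: [0.4637, 0.0418, 0.2828]
tool_rot: [3.139, -0.0, 1.467]
ft_force: [0.3, -1.6, -1.6]
finger_gap: 0.146
grasp_force: 40.0
```

Emit:
jog_arm(
  rows=[
    [0, 0, 0, 0, 0, 0],
    [0, 0, 0, 0, 0, 0],
    [0, 0, 0, 0, 0, 0],
  ],
  newtons=10,
)

```text
time: 11.25
position: [0.4637, 0.0418, 0.2828]
tool_rot: [3.139, -0.0, 1.467]
ft_force: [0.9, -1.2, 0.4]
finger_gap: 0.154
grasp_force: 10.0
```

Emit:
jog_arm(
  rows=[
    [0, 0, 0, 0, 0, 0],
    [0, 0, 0, 0, 0, 0],
    [0, 0, 0, 0, 0, 0],
    [0, 0, 0, 0, 0, 0],
    [0, 0, 0, 0, 0, 0],
    [0, 0, 0, 0, 0, 0],
    [0, 0, 0, 0, 0, 0],
    [0, 0, 0, 0, 0, 0],
    [0, 0, 0, 0, 0, 0],
    [0, 0, 0, 0, 0, 0],
  ],
  hand=-0.3,
)

```text
time: 12.08
position: [0.4629, 0.0419, 0.2823]
tool_rot: [3.142, 0.0, 1.468]
ft_force: [-0.1, -0.4, 0.3]
finger_gap: 0.644
grasp_force: 0.0
```

Emit:
jog_arm(
  rows=[
    [0, 0, -0.15, 0, 0, 0],
    [0, 0, -0.3, 0, 0, 0],
    [0, 0, -0.5, 0, 0, 0],
    [0, 0, -0.6, 0, 0, 0],
    [0, 0, -0.6, 0, 0, 0],
    [0, 0, -0.5, 0, 0, 0],
    [0, 0, -0.2, 0, 0, 0],
    [0, 0, 0, 0, 0, 0],
    [0, 0, 0, 0, 0, 0],
  ],
)

```text
time: 12.83
position: [0.4627, 0.0418, 0.3678]
tool_rot: [3.141, 0.0, 1.467]
ft_force: [0.0, -0.2, -0.6]
finger_gap: 0.654
grasp_force: 0.0
```

```bash
python3 - <<'E'
from plan import *
s=state();print(s['time'],s['position'],s['ft_force'])
o=[]
for c in ["scene","side"]:
    im=read_camera(c)
    for l in ("pawl","pawl_nose","grip_bar"): print(c,l,[(np.round(d["location"],3),round(d["confidence"],2)) for d in spot_point(c,l)][:1])
    x,y=proj(c,[.482,.042,.14]).astype(int); o.append(cv2.resize(im[y-60:y+60,x-66:x+67,::-1],(400,360),interpolation=cv2.INTER_CUBIC))
cv2.imwrite("pics/crops3.png",np.hstack(o))
E
```

```text
12.8333 [0.46274988 0.04182486 0.36779549] [ 0.01753612 -0.17388795 -0.63864101]
scene pawl [(array([0.46 , 0.043, 0.097]), 0.48)]
scene pawl_nose [(array([0.481, 0.038, 0.096]), 0.63)]
scene grip_bar [(array([0.466, 0.036, 0.278]), 0.77)]
side pawl [(array([0.466, 0.039, 0.1  ]), 0.66)]
side pawl_nose [(array([0.479, 0.035, 0.092]), 0.45)]
side grip_bar [(array([0.463, 0.042, 0.279]), 0.67)]
```

View pics/crops3.png

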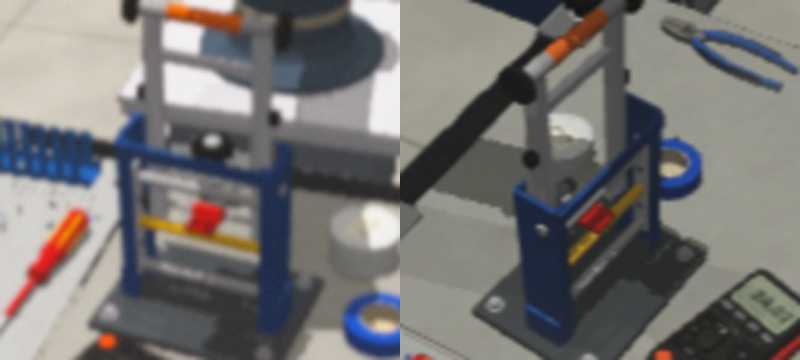

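The pawl's red nose lies on the yellow rung in both crops (scene crop (207,218), side crop (597,218)). The bar stands at 0.278 m, so the section reads about 0.063, and the gripper is clear.

```bash
python3 -c "
from cell import *
print(finish_job())"
```

```text
the job is handed in; nothing more can be done
None
```

The section now rests by its pawl on the yellow rung at about 0.063 m, set down gently and let go with the gripper clear, the other items untouched, and the job was handed in at about 13 s (no verdict was returned).

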